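# Clear the pallet and hold it up for inspection

### The arm

A 7-joint arm with a two-finger parallel gripper is mounted at the origin on the work surface. World frame = base frame: x ahead of the robot, y to its left, z up, the work surface at z = 0. Lengths are in m, angles in rad, forces in N, time in s.
With the tool pointing down it reaches from about 0.35 to 0.9 m from the base axis. Payload 8.1 kg.
Tool frame: the origin (TCP) lies at the very end of the fingers, on their centre line; the grasp point (between the pads) lies 19 mm behind it; z points along the fingers, y is the line along which they close (so a half turn about z gives the same grasp; the last joint's range is limited). The gripper opens to 92 mm and grips with 3 to 60 N. Pads are 19 mm wide; open, the fingers measure 130 mm over their backs; the gripper's body (75 mm by 190 mm) begins 47 mm behind the grasp point.
Start: joints at [1.08, 0.434, 0.025, 1.573, -0.012, 1.134, -0.075], TCP at [0.236, -0.579, 0.227] pointing down, gripper open.
Joint ranges: [-2.62, 2.62], [-0.44, 2.09], [-1.27, 1.32], [0.08, 2.57], [-1.32, 4.46], [0.12, 2], [-2.74, 2.74]. Speed limits (rad/s): [2.22, 2.22, 3.01, 3.01, 3.14, 3.14, 3.14].

### API

Orientations are given as a rotation vector (axis times angle).
In Python, from cell import arm gives the robot as it stands.
- The arm moves only by the tool carry_out, never from a script. Its argument "commands" is a list of rows, each a list of 7 numbers: the opening, from 0 (shut) to 1 (fully open), then the shift along the tool's x, y, z each as a share of 0.025 m, from -1 to 1, then the turn, a rotation vector about the tool's x, y, z each as a share of 0.1 rad, from -1 to 1. A call has 1 to 8 rows; each row shifts and turns the commanded pose from where the row before left it, along the tool's axes as they then stand; what a row does not reach is not made up. A row lasts 1/10 s, in which the tool goes at most 50 mm and 8.59 degrees, less where a joint would pass 70% of its speed; a pose out of reach is approached as far as the arm can. A call with a number of a shift or a turn outside -1 to 1 is refused whole. A call with a gripper value outside its range is refused whole. The fingers move at their own pace and stop on an object; "squeeze" is the grip in N (left out, the last holds). Time passes only in rows, so rows that do not move let the fingers close. It gives the time, the measured TCP pose, the force, the opening and the grip force at its end, in the units of the state.
- arm.observe(): the state, without advancing time (a new reading comes with each control period).
- arm.get_image(name): name is "scene" or "top" or "wrist"; returns a dict with "pixels" (480x640x3 uint8, red, green, blue), "range_z" (480x640 float32, m along the optical axis (not along the pixel's ray), 0 where there is no reading), "mtx" (3x3 intrinsics, pixels), "R" (3x3) and "t" (3): a world point X has camera coordinates R X + t; the wrist camera has in their place "tool_from_camera" (4x4, takes a point from camera to tool coordinates, whose origin is the TCP and whose axes are the flange's). Camera axes: x right, y down, z forward; pixel columns grow to the right and rows downward; lengths in m; the calibration is good to about 2 mm. A picture is of the moment at which its call begins: read the wrist's pose just before it.
- arm.sign_off(): hands the job in; it is judged then, once.
The state is a dict: "clock": time; "joints": joint angles; "dq": joint speeds; "joint_efforts": joint torques, N m; "position": TCP position; "ee_rot": TCP orientation; "force": force on the tool from outside, world axes, zero at the start; "ft_torque": the same for the moment, N m; "width": opening from 0.0 (shut) to 1.0 (fully open); "gripper_force": force on a finger pad.
Only numpy, scipy, OpenCV 4.12 (cv2) and the standard library are available. Lean on these libraries where they do the work, as an engineer would, in place of code of your own. Each camera call takes 0.05 s, during which the arm holds its last target. There are 200 camera calls.

### The job

Take the scraper block and wipe the four brass chips along the grey pallet's channel into the red catch trough at its end, touching the chips only with the scraper, then stand the scraper upright back on the bench. Then take the pallet by its orange fin, lift it straight up about 10 cm clear of its nest, level, with both probe bodies still standing in their collars, and finish while holding it there, steady and level. Leave everything else on the bench where it is.

Things in the scene. Friction and masses are not known exactly. Their poses are not given: they have to be found in the camera images.
- nest: Red fixture fixed to the bench. Origin: on the bench under the seated pallet's centre; axes parallel to the seated pallet's. Base 190 x 190 x 12 mm; two rails carry the pallet's underside at z = 30 mm; black locators (2 mm play) end 34 mm up, below the pallet's top face. A catch trough adjoins its -y end, where the pallet's channel opens.
- trough (a point): Centre of the red catch trough's inner floor, 4 mm above the bench, at (-40, -128, 4) mm in the nest's frame. Inside 92 mm (nest x) by 68 mm (nest y); walls 4 mm thick, tops 26 mm above the bench, just below the pallet's underside. The trough begins right at the pallet's end (nest y = -90 mm).
- pallet: Grey carrier pallet, loose in the nest, about 0.5 kg. Origin: centre of its underside; z up. Plate 160 (x) by 180 (y) by 6 mm. An aluminium rib 14 mm wide, top at z = 11 mm, runs along y at x = 0; a lip 4 mm wide, top at 11 mm, runs along the edge at x = -78 mm. Chips lie in the channel between them; the probe bodies stand on the +x half.
- fin (a point): Centre of the top of the pallet's orange upright grip fin, at (0, 0, 40) mm in the pallet's frame, about over its centre of mass. The fin is 14 mm thick (pallet x), 70 mm long (pallet y) and rises 29 mm above the rib; 40 to 60 N of grip is ample.
- channel (a point): Centre of the floor of the pallet's channel, at (-41.5, 0, 6) mm in the pallet's frame. The channel is 69 mm wide (x from -76 to -7 mm), runs along pallet y for all 180 mm and is open at both ends; its -y end opens over the trough.
- seat0 (a point): Centre of the black collar for probe0 on the pallet's top face, at (42, -58, 6) mm in the pallet's frame; collar inner diameter 28 mm, 5 mm high.
- seat1 (a point): Centre of the black collar for probe1, at (42, 58, 6) mm in the pallet's frame; same size.
- scraper: Scraper block standing on the bench, about 0.2 kg. Origin: centre of its flat underside, z up. Green block 56 mm wide (own x), 28 mm thick (own y), 22 mm high, black rubber edges on its wide faces; upright yellow handle on it 30 (x) by 18 (y) mm, top at z = 95 mm. Wipes along own y, either way; 6 mm to spare per side in the channel. Its spot changes.
- chip0: Loose brass chip, rectangular tab 20 x 14 x 6 mm, about 13 g, lying in the pallet's channel. Origin: about the centre of its underside.
- chip1: Loose brass chip, round slug 18 mm across, 6 mm high, about 13 g, lying in the pallet's channel. Origin: about the centre of its underside.
- chip2: Loose brass chip, square tab 16 x 16 x 6 mm, about 13 g, lying in the pallet's channel. Origin: about the centre of its underside.
- chip3: Loose brass chip, L-shaped tab 22 x 16 x 6 mm, about 13 g, lying in the pallet's channel. Origin: about the centre of its underside.
- probe0: Steel probe body standing loose in collar seat0 on the pallet: 23 mm diameter, 40 mm high, blue band, 60 g. Origin: centre of its underside.
- probe1: Steel probe body standing loose in collar seat1 on the pallet: 23 mm diameter, 40 mm high, blue band, 60 g. Origin: centre of its underside.
- bottle: Bystander: white bottle with red cap, 48 mm diameter, 110 mm high. Origin: centre of underside.
- setring: Bystander: steel setting ring lying flat, 60 mm outer diameter, 22 mm high. Origin: centre of underside.
- partsbin: Bystander: black open parts bin, 110 x 150 mm, 55 mm high. Origin: centre of underside.
- screwdriver: Bystander: red-handled screwdriver lying along its own x, about 210 mm long, 22 mm high. Origin: on the bench, under the point where blade meets handle.
There are look-alikes about, which are no part of the job. Leave any pink or turquoise look-alike of the probe1 alone.

How it is judged:
By the outcome, as a careful person would: the job done as asked, in the order asked, and still so for the second after the job is handed in, while the arm keeps its last pose, push and grip.
It also fails if it takes over 69 s, if anything falls off the work surface, if the arm or the gripper's body presses on something with over 40 N, if the wrist force passes 120 N, or if a joint passes its speed limit or range.

## Working session

There is one attempt and no reset: what is moved stays moved. The work goes in short steps, Python scripts to look and compute and a tool call to move; the robot and the scene stay as the last step left them, time stands still between calls to the robot, and variables do not carry over. Pictures are saved under pics/ and viewed, at most 10 in all, crops included, and the job is handed in when it is done.

Besides the shell and the picture viewer there is one more tool, called after "Call:" by a JSON object that holds its "method" and its "body", one argument or row to a line. carry_out: Moves the arm, as the interface text tells. Shift numbers are shares of 0.025 m and turn numbers shares of 0.1 rad, none past 1 either way. Its arguments: {"type":"object","properties":{"commands":{"type":"array"},"squeeze":{"type":"number"}},"required":["commands"]}

```bash
mkdir -p pics; ls; cat > h.py <<'E'
import numpy as np, cv2, pickle
from cell import arm
from scipy.spatial.transform import Rotation as Ro
def snap(n):
    s=arm.observe(); im=arm.get_image(n)
    if 'R' not in im:
        T=im['tool_from_camera']; Rw=Ro.from_rotvec(s['ee_rot']).as_matrix()
        A=Rw@T[:3,:3]; c=Rw@T[:3,3]+s['position']; im['R']=A.T; im['t']=-A.T@c
    return im
def cloud(im):
    z=im['range_z']; K=im['mtx']; v,u=np.mgrid[:480,:640]
    p=np.stack([(u-K[0,2])/K[0,0]*z,(v-K[1,2])/K[1,1]*z,z],-1)
    return (p-im['t'])@im['R']
def proj(im,X):
    c=im['R']@np.array(X)+im['t']; q=im['mtx']@c; return q[:2]/q[2]
def save(im,f,crop=None,k=1):
    a=im['pixels'][:,:,::-1]
    if crop: u0,v0,u1,v1=crop; a=a[v0:v1,u0:u1]
    cv2.imwrite('pics/'+f,cv2.resize(a,None,fx=k,fy=k,interpolation=cv2.INTER_CUBIC))
E
python3 - <<'E'
from h import *
for n in('scene','top'):
    im=snap(n); save(im,n+'0.png'); pickle.dump(im,open(n+'.pkl','wb'))
    print(n,-im['R'].T@im['t'],im['R'][2])
s=arm.observe();print(s)
E
```

```text
pics
scene [1.27083808 0.65748795 0.66110753] [-0.58779214 -0.61534865 -0.52521085]
top [ 0.53641649 -0.00906777  1.13044025] [ 0.06331197  0.00192216 -0.99799193]
{'clock': 0.1, 'joints': array([ 1.08040455,  0.43514598,  0.02495888,  1.57400045, -0.01158346,
        1.13401514, -0.07508689]), 'dq': array([-0.00013389, -0.00019203, -0.00090066, -0.00287143, -0.00069988,
       -0.00043313, -0.00037615]), 'joint_efforts': array([ 3.28257724e-03, -6.69129181e+01,  9.87885743e-01, -3.15146470e+01,
       -6.06897078e-02,  3.74309882e-02,  6.20988862e-05]), 'position': array([ 0.23611919, -0.57818225,  0.22603003]), 'ee_rot': array([-3.08139436e+00, -6.05014025e-01,  6.41610465e-04]), 'force': array([-0.16940182,  0.56125642, -1.01348634]), 'ft_torque': array([-0.03688014, -0.01691511, -0.01087339]), 'gripper_force': 0.0, 'width': 1.0003722615986663}
```

View pics/scene0.png

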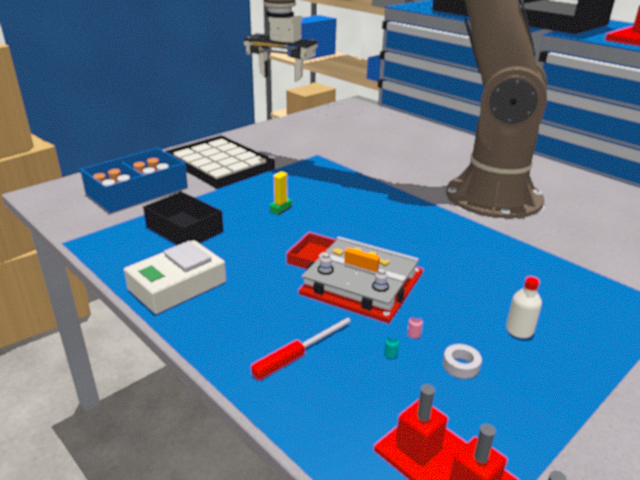

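View pics/top0.png

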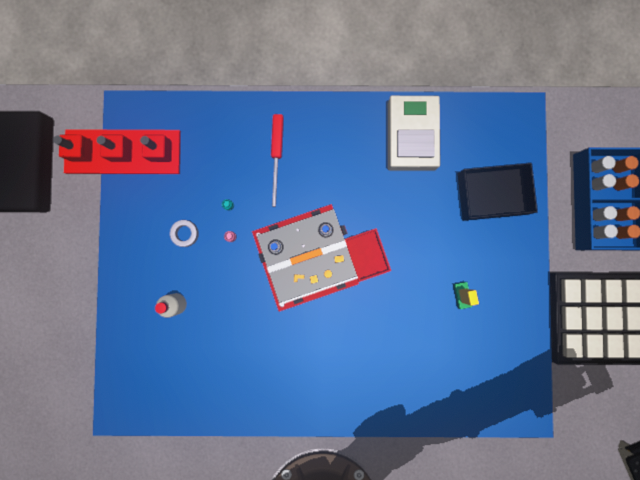

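The scene view shows the pallet at (360,275), the scraper at (280,195) and the trough at (313,250). In the top view, the fin is at (306,256), the chips at (299–339, 258–279), the trough at (368,253) and the scraper at (465,295). The scraper should go in at the pallet's left end and push right. Next I'll measure.

```bash
python3 - <<'E'
from h import *
for n in('scene','top'):
    im=pickle.load(open(n+'.pkl','rb')); P=cloud(im); hsv=cv2.cvtColor(im['pixels'],cv2.COLOR_RGB2HSV)
    H,S,V=[hsv[...,i].astype(int) for i in range(3)]; ok=(im['range_z']>0)&(np.abs(P[...,1])<.5)&(P[...,0]>.3)&(P[...,0]<.9)
    def rep(name,m,zt):
        m=m&ok; q=P[m]
        if len(q)<5: print(n,name,len(q));return
        zz=np.percentile(q[:,2],[5,50,95]); sel=q[np.abs(q[:,2]-zt)<.006]
        print(n,name,len(q),zz.round(4),len(sel))
        if len(sel)>4:
            r=cv2.minAreaRect((sel[:,:2]*1000).astype(np.float32)); print('   med',np.median(sel,0).round(4),'rect',np.round(r[0],1),np.round(r[1],1),round(r[2],1))
    box=(P[...,0]>.4)&(P[...,0]<.75)
    rep('orange',(H>10)&(H<20)&(S>180)&(V>150)&(P[...,1]<.2)&(P[...,1]>-.15),.07)
    rep('yellow',(H>=22)&(H<33)&(S>170)&(V>120)&(P[...,1]<-.2),.095)
    rep('green',(H>45)&(H<85)&(S>150)&(P[...,1]<-.2)&(P[...,0]<.6),.022)
    # plate plane & pallet outline
    q=(np.abs(P[...,2]-.036)<.004)&ok&(S<60)&(np.abs(P[...,1])<.2)&(P[...,0]>.35)&(P[...,0]<.75)
    X=P[q]; print(n,'plate',len(X), np.median(X[:,2]), [np.round(a,1) for a in cv2.minAreaRect((X[:,:2]*1000).astype(np.float32))])
im=pickle.load(open('top.pkl','rb'))
a=im['pixels'][:,:,::-1]
A=cv2.resize(a[195:320,245:400],None,fx=4,fy=4,interpolation=cv2.INTER_CUBIC);B=cv2.resize(a[270:320,440:490],(400,400),interpolation=cv2.INTER_CUBIC)[:, :180*2]
cv2.imwrite('pics/c1.png',A);
im=pickle.load(open('scene.pkl','rb'));save(im,'c2.png',(270,220,430,330),5)
E
```

```text
scene orange 480 [0.0454 0.0605 0.0715] 191
   med [0.5557 0.0401 0.0697] rect [553.2  39. ] [16.4 69.4] 18.4
scene yellow 322 [0.0258 0.0643 0.0958] 59
   med [ 0.4703 -0.304   0.0948] rect [ 469.  -307.6] [28.2 20.5] 2.1
scene green 158 [0.0044 0.0145 0.0233] 65
   med [ 0.488  -0.2988  0.0206] rect [ 470.6 -301.7] [58.2 27. ] 0.4
scene plate 2940 0.036645569780619155 [array([588.2, -31. ]), array([186.8, 351.4]), np.float64(25.7)]
top orange 19 [0.0678 0.0696 0.0719] 19
   med [0.5518 0.0357 0.0696] rect [553.8  36.2] [ 9.  61.8] 20.2
top yellow 97 [0.0909 0.0941 0.0969] 96
   med [ 0.4708 -0.3098  0.0942] rect [ 470.5 -309.9] [27.9 14.5] 13.1
top green 130 [0.0167 0.021  0.0252] 125
   med [ 0.4859 -0.3047  0.021 ] rect [ 470.5 -309.9] [55.2 26.2] 10.1
top plate 4752 0.03596092992516319 [array([554.3,  35.3]), array([175.8, 195.9]), np.float64(19.1)]
```

View pics/c1.png

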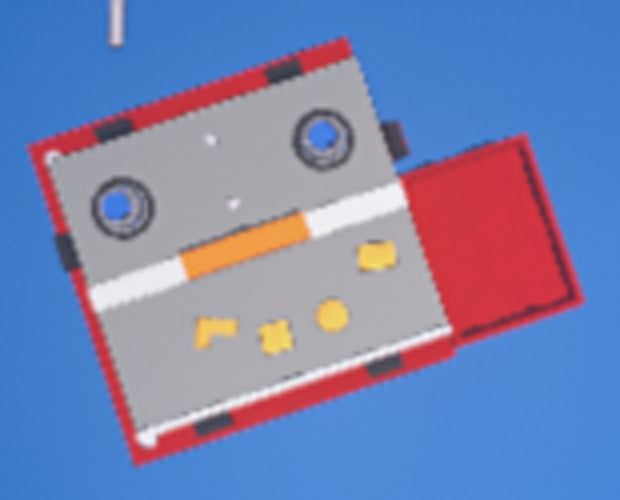

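The crop shows the rib ends at crop (93,301) and (405,194), the lip running from (147,436) to (450,330), and the chips in the lower channel. The L-chip's left edge is at (195,335). Next I'll fit the pallet pose from both views and work out the first move.

```bash
cat >> h.py <<'E'
def ray(im,u,v,z):
    d=im['R'].T@np.linalg.inv(im['mtx'])@[u,v,1]; c=-im['R'].T@im['t']; return c+d*(z-c[2])/d[2]
def to(p,yaw,s=None):
    s=s or arm.observe(); R=Ro.from_rotvec(s['ee_rot']).as_matrix()
    g=np.array([[np.cos(yaw),np.sin(yaw),0],[np.sin(yaw),-np.cos(yaw),0],[0,0,-1]])
    d=R.T@(np.array(p)-s['position']); w=Ro.from_matrix(R.T@g).as_rotvec()
    print('pos',s['position'].round(4),'rows-shift',(d/.025).round(2),'turn',(w/.1).round(2),'yaw',np.degrees(np.arctan2(R[1,0],R[0,0])).round(2),'F',s['force'].round(1),'w',round(s['width'],3),'g',round(s['gripper_force'],1),'t',round(s['clock'],2))
E
python3 - <<'E'
from h import *
im=pickle.load(open('top.pkl','rb'))
W=lambda x,y,z: ray(im,245+(x+.5)/4-.5,195+(y+.5)/4-.5,z)
a,b=W(93,301,.041),W(405,194,.041); print('rib',a,b,(a+b)/2,np.linalg.norm(a-b),np.degrees(np.arctan2(-(a-b)[0],(a-b)[1])))
a,b=W(147,436,.041),W(450,330,.041); print('lip',np.degrees(np.arctan2(-(a-b)[0],(a-b)[1])))
c0=(W(93,301,.041)+W(405,194,.041))[:2]/2
sc=pickle.load(open('scene.pkl','rb'))
for i,im2 in enumerate((im,sc)):
    P=cloud(im2); hsv=cv2.cvtColor(im2['pixels'],cv2.COLOR_RGB2HSV); H,S,V=[hsv[...,k].astype(int) for k in range(3)]
    ok=(im2['range_z']>0)&(np.hypot(P[...,0]-c0[0],P[...,1]-c0[1])<.16)
    # horizontal pallet plate region
    q=ok&(P[...,2]>.033)&(P[...,2]<.044)&(S<50); m=cv2.morphologyEx(q.astype(np.uint8),cv2.MORPH_OPEN,np.ones((5,5)))>0
    X=P[m]; print('plate',[np.round(k,1) for k in cv2.minAreaRect((X[:,:2]*1000).astype(np.float32))])
    th=np.radians(19); ex=np.array([np.cos(th),np.sin(th)]);ey=np.array([-ex[1],ex[0]])
    ch=ok&(S>120)&(H>15)&(H<33)&(P[...,2]>.036)&(P[...,2]<.05); n,L,st,ce=cv2.connectedComponentsWithStats(ch.astype(np.uint8))
    for k in range(1,n):
        if st[k,4]>8:
            d=P[L==k][:,:2]-c0; print('chip x',np.percentile(d@ex,[2,98]).round(3),'y',np.percentile(d@ey,[2,98]).round(3),'z',np.median(P[L==k][:,2]).round(3))
to([.47,-.309,.24],np.radians(11))
print(arm.get_image('wrist')['tool_from_camera'].round(3))
E
```

```text
rib [0.52394847 0.11966258 0.041     ] [ 0.58310322 -0.05007991  0.041     ] [0.55352584 0.03479134 0.041     ] 0.17975482220542086 19.213292251250778
lip 19.48586888045146
plate [array([553.8,  36.7]), array([159.2, 176. ]), np.float64(18.7)]
chip x [-0.033 -0.021] y [-0.072 -0.055] z 0.041
chip x [-0.056 -0.042] y [-0.038 -0.024] z 0.042
chip x [-0.042 -0.03 ] y [0.022 0.043] z 0.041
chip x [-0.057 -0.044] y [-0.005  0.009] z 0.041
plate [array([555.8,  38.3]), array([173.1, 182.2]), np.float64(19.0)]
chip x [-0.034 -0.02 ] y [-0.069 -0.052] z 0.041
chip x [-0.058 -0.049] y [0.001 0.013] z 0.043
chip x [-0.042 -0.029] y [0.029 0.045] z 0.042
chip x [0.002 0.008] y [-0.024  0.015] z 0.047
chip x [0.003 0.007] y [0.021 0.037] z 0.047
pos [ 0.2361 -0.5782  0.226 ] rows-shift [12.73 -6.43 -0.55] turn [-0.01  0.    1.96] yaw 22.22 F [-0.2  0.6 -1. ] w 1.0 g 0.0 t 0.1
[[ 0.    -0.961 -0.276  0.074]
 [ 1.     0.     0.001  0.   ]
 [-0.001 -0.276  0.961 -0.158]
 [ 0.     0.     0.     1.   ]]
```

Call:
{"method": "carry_out", "body": {
  "commands": [
    [1,0.8,-0.4,0,0,0,0],
    [1,0.8,-0.4,0,0,0,0],
    [1,0.8,-0.4,0,0,0,0],
    [1,0.8,-0.4,0,0,0,0],
    [1,0.8,-0.4,0,0,0,0],
    [1,0.8,-0.4,0,0,0,0],
    [1,0.8,-0.4,0,0,0,0],
    [1,0.8,-0.4,0,0,0,0]
  ],
  "squeeze": 40
}}

```text
clock: 0.95
position: [0.3546, -0.4432, 0.2265]
ee_rot: [-3.082, -0.605, 0.0]
force: [-0.3, 0.4, -0.1]
width: 1.001
gripper_force: 0.0
```

Call:
{"method": "carry_out", "body": {
  "commands": [
    [1,0.8,-0.4,0,0,0,0],
    [1,0.8,-0.4,0,0,0,0],
    [1,0.8,-0.4,0,0,0,0],
    [1,0.8,-0.4,0,0,0,0],
    [1,0.8,-0.4,0,0,0,0],
    [1,0.8,-0.4,-0.5,0,0,0],
    [1,0.8,-0.4,0,0,0,1],
    [1,0,0,0,0,0,0.9]
  ]
}}

```text
clock: 1.75
position: [0.4599, -0.323, 0.2393]
ee_rot: [-3.125, -0.311, -0.002]
force: [-0.4, -0.4, -1.2]
width: 0.999
gripper_force: 0.0
```

Call:
{"method": "carry_out", "body": {
  "commands": [
    [1,0,0,0,0,0,0],
    [1,0,0,0,0,0,0],
    [1,0,0,0,0,0,0]
  ]
}}

```text
clock: 2.05
position: [0.4568, -0.3268, 0.239]
ee_rot: [-3.126, -0.312, 0.001]
force: [-0.6, 0.3, 0.2]
width: 1.002
gripper_force: 0.0
```

```bash
cat > scr.py <<'E'
from h import *
im=snap('wrist'); P=cloud(im); hsv=cv2.cvtColor(im['pixels'],cv2.COLOR_RGB2HSV); H,S,V=[hsv[...,k].astype(int) for k in range(3)]
ok=(im['range_z']>0)
for nm,m,z in(('yellow',(H>=20)&(H<34)&(S>120),.095),('green',(H>40)&(H<88)&(S>110),.022)):
    m=m&ok&(np.hypot(P[...,0]-.47,P[...,1]+.309)<.08)&(np.abs(P[...,2]-z)<.004); q=P[m]
    if len(q): print(nm,len(q),'z',np.median(q[:,2]).round(4),[np.round(k,1) for k in cv2.minAreaRect((q[:,:2]*1000).astype(np.float32))])
save(im,'w1.png')
to([.47,-.309,.24],np.radians(11))
E
python3 scr.py
```

```text
yellow 981 z 0.095 [array([ 468.2, -310.3]), array([30.1, 17.3]), np.float64(11.1)]
green 761 z 0.022 [array([ 468.2, -310.2]), array([56. , 27.4]), np.float64(11.4)]
pos [ 0.4568 -0.3269  0.2391] rows-shift [ 0.66 -0.6  -0.04] turn [-0.    0.    0.06] yaw 11.36 F [ 0.2  0.3 -0.1] w 1.002 g 0.0 t 2.1
```

View pics/w1.png

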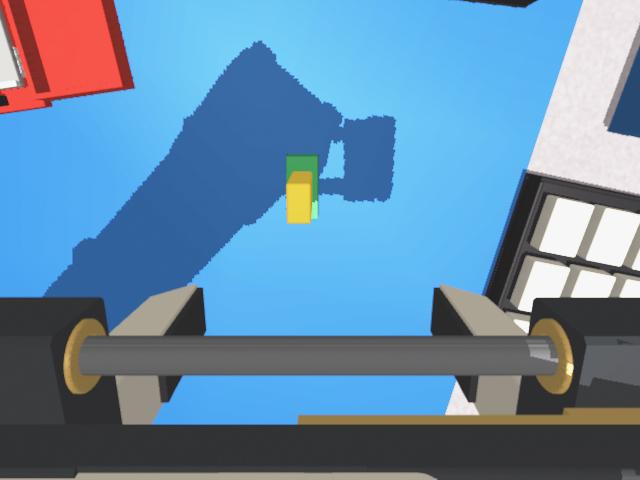

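The wrist view shows the scraper at (302,190), with yaw 11.2° and both blocks at their nominal heights. I'll descend and grip.

Call:
{"method": "carry_out", "body": {
  "commands": [
    [1,0.6,-0.57,0.5,0,0,0],
    [1,0,0,1,0,0,0],
    [1,0,0,1,0,0,0],
    [1,0,0,1,0,0,0],
    [1,0,0,1,0,0,0],
    [1,0,0,0,0,0,0],
    [1,0,0,0,0,0,0],
    [1,0,0,0,0,0,0]
  ]
}}

```text
clock: 2.9
position: [0.47, -0.3101, 0.1282]
ee_rot: [3.125, 0.31, 0.003]
force: [-0.4, -0.0, -0.8]
width: 0.999
gripper_force: 0.0
```

```bash
sed -i 's/to(\[.47,-.309,.24\],np.radians(11))/to([.469,-.31,.056],np.radians(11.2))/' scr.py; python3 scr.py
```

```text
yellow 2116 z 0.0951 [array([ 468.6, -310.3]), array([29.5, 17.5]), np.float64(11.4)]
green 1362 z 0.0222 [array([ 468.2, -310.2]), array([56.4, 27.6]), np.float64(12.1)]
pos [ 0.4701 -0.3101  0.1283] rows-shift [-0.05 -0.02  2.89] turn [ 0.02 -0.02  0.02] yaw 11.32 F [-0.2  0.2  0.9] w 1.001 g 0.0 t 2.95
```

Call:
{"method": "carry_out", "body": {
  "commands": [
    [1,-0.05,0,0.9,0,0,0],
    [1,0,0,1,0,0,0],
    [1,0,0,1,0,0,0],
    [1,0,0,0,0,0,0],
    [1,0,0,0,0,0,0],
    [0,0,0,0,0,0,0],
    [0,0,0,0,0,0,0],
    [0,0,0,0,0,0,0]
  ]
}}

```text
clock: 3.75
position: [0.4686, -0.31, 0.0553]
ee_rot: [3.125, 0.31, 0.002]
force: [-0.0, 0.9, -0.1]
width: 0.784
gripper_force: 0.0
```

Call:
{"method": "carry_out", "body": {
  "commands": [
    [0,0,0,0,0,0,0],
    [0,0,0,0,0,0,0],
    [0,0,0,0,0,0,0],
    [0,0,0,0,0,0,0]
  ]
}}

```text
clock: 4.15
position: [0.468, -0.3096, 0.0542]
ee_rot: [3.126, 0.31, -0.0]
force: [0.8, 0.2, 0.2]
width: 0.441
gripper_force: 0.0
```

Call:
{"method": "carry_out", "body": {
  "commands": [
    [0,0,0,0,0,0,0],
    [0,0,0,0,0,0,0],
    [0,0,0,0,0,0,0],
    [0,0,0,0,0,0,0],
    [0,0,0,0,0,0,0]
  ]
}}

```text
clock: 4.65
position: [0.468, -0.3096, 0.0541]
ee_rot: [-3.126, -0.31, 0.0]
force: [-0.6, 0.8, -0.7]
width: 0.193
gripper_force: 40.0
```

```bash
python3 - <<'E'
from h import *
th=np.radians(19.1); c=np.array([.554,.036]); ex=np.array([np.cos(th),np.sin(th)]);ey=np.array([-ex[1],ex[0]])
W=lambda x,y:c+x*ex+y*ey
print(W(-.0415,.077),W(-.0415,-.09))
to([*W(-.0415,.077),.19],th)
E
```

```text
[0.48958884 0.09518152] [ 0.54423423 -0.06262494]
pos [ 0.468  -0.3096  0.0541] rows-shift [  4.03 -15.71  -5.43] turn [-0.    0.   -1.36] yaw 11.32 F [-0.6  0.8 -0.7] w 0.193 g 40.0 t 4.65
```

Call:
{"method": "carry_out", "body": {
  "commands": [
    [0,0,0,-0.6,0,0,0],
    [0,0,0,-1,0,0,0],
    [0,0,0,-1,0,0,0],
    [0,0,0,-1,0,0,0],
    [0,0.3,-1,-1,0,0,0],
    [0,0.3,-1,-0.6,0,0,0],
    [0,0.3,-1,0,0,0,0],
    [0,0.3,-1,0,0,0,0]
  ]
}}

```text
clock: 5.45
position: [0.4778, -0.2047, 0.1847]
ee_rot: [3.126, 0.31, 0.001]
force: [0.4, 0.5, -2.0]
width: 0.191
gripper_force: 40.0
```

Call:
{"method": "carry_out", "body": {
  "commands": [
    [0,0.3,-1,0,0,0,0],
    [0,0.3,-1,0,0,0,0],
    [0,0.3,-1,0,0,0,0],
    [0,0.3,-1,0,0,0,0],
    [0,0.3,-1,0,0,0,0],
    [0,0.3,-1,0,0,0,0],
    [0,0.3,-1,0,0,0,0],
    [0,0.3,-1,0,0,0,0]
  ]
}}

```text
clock: 6.25
position: [0.4969, 0.0032, 0.184]
ee_rot: [3.126, 0.31, -0.001]
force: [0.6, 0.2, -3.1]
width: 0.195
gripper_force: 40.0
```

Call:
{"method": "carry_out", "body": {
  "commands": [
    [0,0.3,-1,0,0,0,0],
    [0,0.1,-1,0,0,0,0],
    [0,0,-0.7,0,0,0,0],
    [0,0,0,0,0,0,-0.7],
    [0,0,0,0,0,0,-0.66],
    [0,0,0,0,0,0,0],
    [0,0,0,0,0,0,0],
    [0,0,0,0,0,0,0]
  ]
}}

```text
clock: 7.05
position: [0.4938, 0.0701, 0.1841]
ee_rot: [3.098, 0.519, -0.0]
force: [0.7, 0.6, -2.4]
width: 0.196
gripper_force: 40.0
```

```bash
cat > lk.py <<'E'
from h import *
import sys
th=np.radians(19.1); c=np.array([.554,.036]); ex=np.array([np.cos(th),np.sin(th)]);ey=np.array([-ex[1],ex[0]])
W=lambda x,y:c+x*ex+y*ey
def local(im,cond):
    P=cloud(im); hsv=cv2.cvtColor(im['pixels'],cv2.COLOR_RGB2HSV); H,S,V=[hsv[...,k].astype(int) for k in range(3)]
    d=P[...,:2]-c; return d@ex,d@ey,P[...,2],H,S,V
if __name__=='__main__':
    to([*W(-.0415,.077),.19],th)
    im=snap('wrist'); save(im,sys.argv[1]+'.png')
    for n in('top','wrist'):
        if n=='top': im=snap('top')
        x,y,z,H,S,V=local(im,0)
        m=(im['range_z']>0)&(H>=15)&(H<34)&(S>110)&(z>.037)&(z<.048)&(x>-.08)&(x<-.005)&(np.abs(y)<.1)
        k,L,st,ce=cv2.connectedComponentsWithStats(m.astype(np.uint8))
        for i in range(1,k):
            if st[i,4]>8: print(n,'chip x',np.percentile(x[L==i],[2,98]).round(3),'y',np.percentile(y[L==i],[2,98]).round(3))
        m=(im['range_z']>0)&(z>.0345)&(z<.038)&(S<60)&(np.abs(y)<.12)&(np.abs(x)<.1)
        print(n,'floor z',np.median(z[m]) if m.any() else None, m.sum())
        for nm,lo,hi,zz in(('scr green',40,88,None),):
            m=(im['range_z']>0)&(H>40)&(H<88)&(S>110)&(np.abs(x)<.15)&(np.abs(y)<.2)&(z>.05)
            if m.sum()>20: print(n,nm,'x',np.percentile(x[m],[1,50,99]).round(4),'y',np.percentile(y[m],[1,50,99]).round(4),'z',np.percentile(z[m],[2,98]).round(4))
        # lip & rib: high pixels
        for nm,a,b in(('lip',-.09,-.065),('rib',-.02,.02)):
            m=(im['range_z']>0)&(z>.0395)&(z<.0425)&(S<40)&(x>a)&(x<b)&(np.abs(y)<.09)
            if m.sum()>20:
                X=np.c_[x[m],y[m]]*1000; print(n,nm,m.sum(),'x',np.percentile(X[:,0],[5,50,95]).round(1),'y',np.percentile(X[:,1],[2,98]).round(1),'slope deg',np.degrees(np.polyfit(X[:,1],X[:,0],1)[0]).round(2))
E
python3 lk.py w2
```

```text
pos [0.4938 0.0701 0.1841] rows-shift [ 0.17 -1.   -0.24] turn [ 0.    0.   -0.02] yaw 19.01 F [ 0.7  0.6 -2.4] w 0.196 g 40.0 t 7.05
top chip x [-0.034 -0.021] y [-0.074 -0.056]
top chip x [-0.058 -0.045] y [-0.006  0.008]
top floor z 0.036128261181342436 1764
top lip 21 x [-78.8 -77.2 -67.8] y [-88.2  20.4] slope deg 5.48
top rib 101 x [-8.1  1.  13.6] y [-88.5 -17.4] slope deg 2.84
wrist chip x [-0.034 -0.021] y [-0.074 -0.056]
wrist chip x [-0.058 -0.045] y [-0.006  0.008]
wrist floor z 0.036128261181342436 1764
wrist lip 21 x [-78.8 -77.2 -67.8] y [-88.2  20.4] slope deg 5.48
wrist rib 101 x [-8.1  1.  13.6] y [-88.5 -17.4] slope deg 2.84
```

View pics/w2.png

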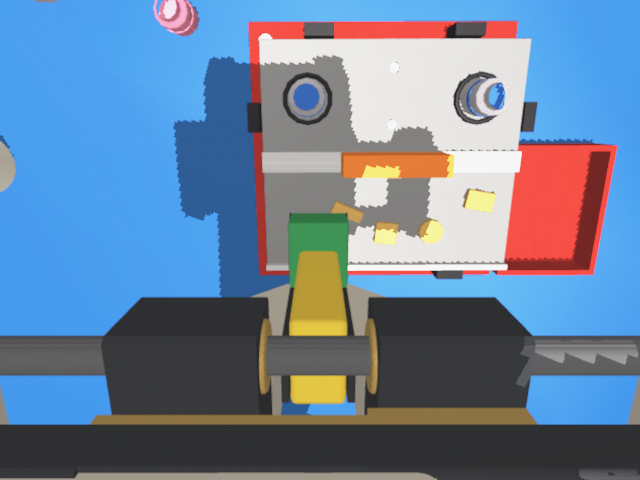

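The wrist view shows the pallet square to the tool: rib at row 162, lip at row 267, and chips at (347,212), (385,233), (431,231) and (480,200). The scraper foot is at (318,250). The loop reused the wrong image, so I'll re-measure from the wrist camera only.

```bash
sed -i "s/for n in('top','wrist')/for n in('wrist',)/; s/(z>.0395)&(z<.0425)&(S<40)/(z>.0395)\&(z<.0435)\&(S<90)/" lk.py; python3 lk.py w3
python3 - <<'E'
from lk import *
im=snap('wrist')
# corners read off picture: rib ends, lip ends (z .041); plate right edge
for u,v,z in((262,162,.041),(521,161,.041),(267,267,.041),(507,267,.041),(530,39,.036),(260,39,.036),(508,270,.041)):
    p=ray(im,u,v,z)[:2]-c; print((u,v),(p@ex*1e3).round(1),(p@ey*1e3).round(1))
E
```

```text
pos [0.4939 0.0702 0.1842] rows-shift [ 0.16 -1.   -0.23] turn [ 0.    0.   -0.01] yaw 19.05 F [-0.1 -0.1 -2.7] w 0.194 g 40.0 t 7.15
wrist chip x [-0.033 -0.021] y [-0.061 -0.053]
wrist chip x [-0.024 -0.022] y [-0.073 -0.063]
wrist chip x [-0.043 -0.031] y [0.021 0.041]
wrist chip x [-0.055 -0.043] y [-0.033 -0.022]
wrist chip x [-0.057 -0.045] y [-0.006  0.01 ]
wrist floor z 0.03625607505028394 42001
wrist scr green x [-0.0477 -0.0249 -0.0176] y [0.0383 0.0517 0.0652] z [0.1369 0.1536]
wrist lip 1064 x [-81.1 -79.  -77.1] y [-86.7  86.9] slope deg -0.02
wrist rib 2958 x [-7.4 -1.   5.2] y [-87.   87.9] slope deg -0.17
(262, 162) -1.6 90.8
(521, 161) -1.0 -90.1
(267, 267) -79.4 89.8
(507, 267) -79.4 -89.9
(530, 39) 77.9 -88.0
(260, 39) 77.9 89.8
(508, 270) -81.8 -91.0
```

Call:
{"method": "carry_out", "body": {
  "commands": [
    [0,0.13,-1,0,0,0,0],
    [0,0,0,0,0,0,0],
    [0,0,0,0,0,0,0],
    [0,0,0,0.8,0,0,0],
    [0,0,0,0.8,0,0,0],
    [0,0,0,0.8,0,0,0],
    [0,0,0,0,0,0,0],
    [0,0,0,0,0,0,0]
  ]
}}

```text
clock: 8.05
position: [0.4889, 0.0945, 0.1244]
ee_rot: [3.098, 0.521, -0.001]
force: [0.2, -0.0, -1.8]
width: 0.194
gripper_force: 40.0
```

```bash
python3 - <<'E'
from lk import *
to([*W(-.0423,.077),.0909],th)
im=snap('wrist'); x,y,z,H,S,V=local(im,0)
m=(H>40)&(H<88)&(S>110)&(np.abs(x)<.15)&(np.abs(y)<.2)&(z>.045)
print('scr x',np.percentile(x[m],[1,99]).round(4),'y',np.percentile(y[m],[1,99]).round(4),'z',np.percentile(z[m],[2,98]).round(4))
save(im,'w4.png')
E
```

```text
pos [0.4889 0.0945 0.1244] rows-shift [ 0.01 -0.02  1.34] turn [ 0.    0.01 -0.  ] yaw 19.08 F [ 0.2 -0.  -1.8] w 0.194 g 40.0 t 8.05
scr x [-0.0445 -0.0144] y [0.0628 0.0897] z [0.0767 0.0939]
```

View pics/w4.png

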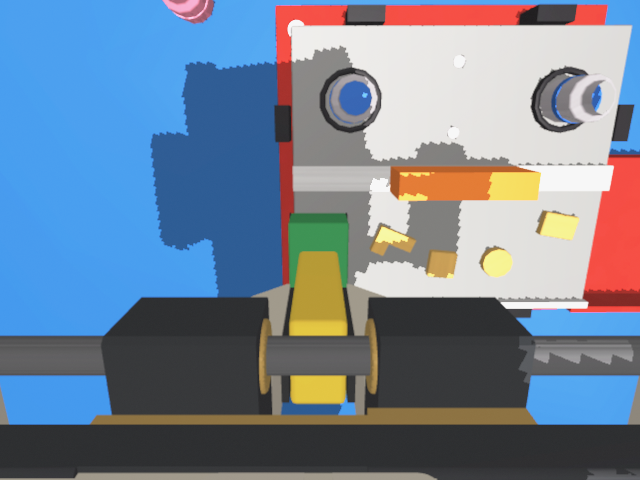

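The foot's right edge at (348,250) is clear of the L-chip at (372,240), with about 6 mm to the rib. I'll lower it.

Call:
{"method": "carry_out", "body": {
  "commands": [
    [0,0,0,0.4,0,0,0],
    [0,0,0,0.4,0,0,0],
    [0,0,0,0.3,0,0,0],
    [0,0,0,0.12,0,0,0],
    [0,0,0,0.08,0,0,0],
    [0,0,0,0,0,0,0],
    [0,0,0,0,0,0,0]
  ]
}}

```text
clock: 8.8
position: [0.4889, 0.0951, 0.0919]
ee_rot: [3.098, 0.522, 0.0]
force: [0.3, -0.4, -2.3]
width: 0.191
gripper_force: 40.0
```

Call:
{"method": "carry_out", "body": {
  "commands": [
    [0,0,0,0.04,0,0,0],
    [0,0,0.1,0,0,0,0],
    [0,0,0.2,0,0,0,0],
    [0,0,0.25,0,0,0,0],
    [0,0,0.25,0,0,0,0],
    [0,0,0.25,0,0,0,0],
    [0,0,0.25,0,0,0,0],
    [0,0,0.25,0,0,0,0]
  ]
}}

```text
clock: 9.6
position: [0.5017, 0.0577, 0.0907]
ee_rot: [3.098, 0.521, -0.0]
force: [0.2, 0.3, -2.2]
width: 0.195
gripper_force: 40.0
```

```bash
python3 -c "
from lk import *
to([*W(-.0423,-.095),.0909],th)"
```

```text
pos [0.5017 0.0577 0.0907] rows-shift [ 0.    5.31 -0.01] turn [0. 0. 0.] yaw 19.11 F [ 0.2  0.3 -2.2] w 0.195 g 40.0 t 9.6
```

Tracking is straight, so I'll continue the wipe.

Call:
{"method": "carry_out", "body": {
  "commands": [
    [0,0,0.25,0,0,0,0],
    [0,0,0.25,0,0,0,0],
    [0,0,0.25,0,0,0,0],
    [0,0,0.25,0,0,0,0],
    [0,0,0.25,0,0,0,0],
    [0,0,0.25,0,0,0,0],
    [0,0,0.25,0,0,0,0],
    [0,0,0.25,0,0,0,0]
  ]
}}

```text
clock: 10.4
position: [0.518, 0.0107, 0.0907]
ee_rot: [3.098, 0.522, -0.0]
force: [-1.3, 0.9, -2.5]
width: 0.193
gripper_force: 40.0
```

Call:
{"method": "carry_out", "body": {
  "commands": [
    [0,0,0.25,0,0,0,0],
    [0,0,0.25,0,0,0,0],
    [0,0,0.25,0,0,0,0],
    [0,0,0.25,0,0,0,0],
    [0,0,0.25,0,0,0,0],
    [0,0,0.25,0,0,0,0],
    [0,0,0,0,0,0,0],
    [0,0,0,0,0,0,0]
  ]
}}

```text
clock: 11.2
position: [0.5301, -0.0244, 0.0907]
ee_rot: [-3.098, -0.521, 0.0]
force: [0.5, 0.1, -2.5]
width: 0.195
gripper_force: 40.0
```

```bash
python3 - <<'E'
from lk import *
to([*W(-.0423,-.095),.0909],th)
im=snap('wrist'); save(im,'w5.png')
E
```

```text
pos [ 0.5301 -0.0244  0.0907] rows-shift [ 0.    1.83 -0.01] turn [-0.  0.  0.] yaw 19.1 F [ 0.5  0.1 -2.5] w 0.195 g 40.0 t 11.2
```

View pics/w5.png

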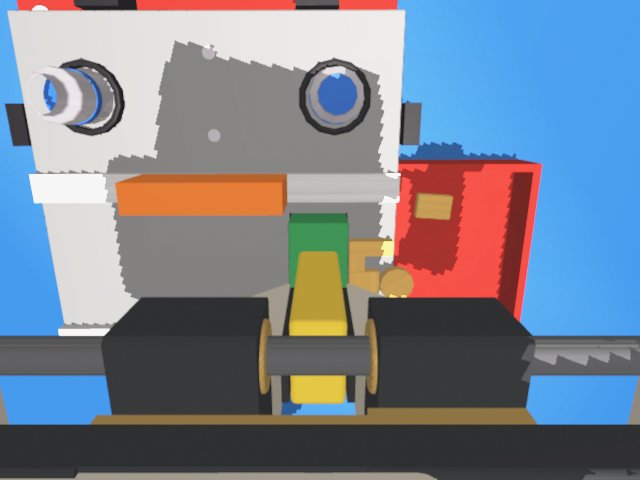

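One chip is already in the trough at (434,206), and the others are ahead of the blade at (370,260) and (397,283). I'll finish the wipe.

Call:
{"method": "carry_out", "body": {
  "commands": [
    [0,0,0.25,0,0,0,0],
    [0,0,0.25,0,0,0,0],
    [0,0,0.25,0,0,0,0],
    [0,0,0.25,0,0,0,0],
    [0,0,0.25,0,0,0,0],
    [0,0,0.25,0,0,0,0],
    [0,0,0.25,0,0,0,0],
    [0,0,0.25,0,0,0,0]
  ]
}}

```text
clock: 12.05
position: [0.5466, -0.0721, 0.0907]
ee_rot: [3.098, 0.522, -0.0]
force: [0.3, -0.4, -2.9]
width: 0.193
gripper_force: 40.0
```

Call:
{"method": "carry_out", "body": {
  "commands": [
    [0,0,0,0,0,0,0],
    [0,0,0,0,0,0,0],
    [0,0,0,-0.4,0,0,0],
    [0,0,0,-1,0,0,0],
    [0,0,0,-1,0,0,0],
    [0,0,0,-1,0,0,0],
    [0,0,0,0,0,0,0],
    [0,0,0,0,0,0,0]
  ]
}}

```text
clock: 12.85
position: [0.5467, -0.0712, 0.1764]
ee_rot: [3.097, 0.522, 0.002]
force: [0.8, -0.7, -3.1]
width: 0.194
gripper_force: 40.0
```

```bash
python3 - <<'E'
from lk import *
to([.469,-.31,.18],np.radians(11.3))
im=snap('wrist'); a=im['pixels'][:,:,::-1]; t=snap('top')['pixels'][195:320,245:400,::-1]
s=np.zeros((480,800,3),np.uint8); s[:360,:480]=cv2.resize(a,(480,360)); s[:250,490:800]=cv2.resize(t,(310,250),interpolation=cv2.INTER_CUBIC)
cv2.imwrite('pics/w6.png',s)
x,y,z,H,S,V=local(im,0)
m=(im['range_z']>0)&(H>=14)&(H<34)&(S>110)&(x>-.1)&(x<.02)&(y>-.18)&(y<.1)&(z<.05)
k,L,st,ce=cv2.connectedComponentsWithStats(m.astype(np.uint8))
for i in range(1,k):
    if st[i,4]>30: print('chip',st[i,4],np.median(x[L==i]).round(3),np.median(y[L==i]).round(3),np.median(z[L==i]).round(3))
E
```

```text
pos [ 0.5467 -0.0712  0.1764] rows-shift [-6.07  8.   -0.15] turn [ 0.   -0.01  1.37] yaw 19.15 F [ 0.8 -0.7 -3.1] w 0.194 g 40.0 t 12.85
chip 461 -0.017 -0.115 0.01
chip 37 -0.014 0.04 0.036
chip 406 -0.035 -0.121 0.01
```

View pics/w6.png

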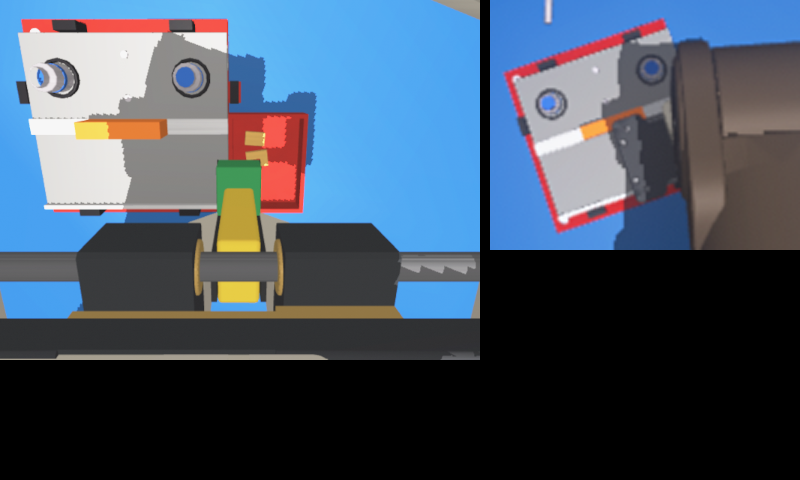

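The channel is clear and two chips are visible in the trough at (255,138) and (257,156). The other two are hidden behind the scraper, so I'll count them from above once the arm is away. Now I'll carry the scraper back to its spot.

Call:
{"method": "carry_out", "body": {
  "commands": [
    [0,-0.75,1,0,0,0,0],
    [0,-0.75,1,0,0,0,0],
    [0,-0.75,1,0,0,0,0],
    [0,-0.75,1,0,0,0,0],
    [0,-0.75,1,0,0,0,0],
    [0,-0.75,1,0,0,0,0],
    [0,-0.75,1,0,0,0,0],
    [0,-0.75,1,0,0,0,0]
  ]
}}

```text
clock: 13.75
position: [0.4691, -0.3103, 0.1745]
ee_rot: [-3.096, -0.522, 0.003]
force: [0.4, 0.4, -2.5]
width: 0.195
gripper_force: 40.0
```

Call:
{"method": "carry_out", "body": {
  "commands": [
    [0,0,0,0,0,0,0.7],
    [0,0,0,0.5,0,0,0.67],
    [0,0,0,1,0,0,0],
    [0,0,0,1,0,0,0],
    [0,0,0,1,0,0,0],
    [0,0,0,0.5,0,0,0],
    [0,0,0,0,0,0,0],
    [0,0,0,0,0,0,0]
  ]
}}

```text
clock: 14.55
position: [0.4705, -0.3096, 0.0759]
ee_rot: [-3.126, -0.309, 0.0]
force: [0.2, 0.5, -2.1]
width: 0.192
gripper_force: 40.0
```

```bash
cat > tr.py <<'E'
from lk import *
to([.469,-.31,.0541],np.radians(11.3))
for n in('top','scene'):
    im=snap(n); x,y,z,H,S,V=local(im,0)
    m=(im['range_z']>0)&(H>=11)&(H<34)&(S>90)&(x>-.09)&(x<.01)&(y>-.165)&(y<.1)&(z<.05)&~((x>-.012)&(y>-.05))
    k,L,st,ce=cv2.connectedComponentsWithStats(m.astype(np.uint8))
    for i in range(1,k):
        if st[i,4]>5: print(n,'chip',st[i,4],np.median(x[L==i]).round(3),np.median(y[L==i]).round(3),np.median(z[L==i]).round(3))
    save(im,'tr_%s.png'%n,(310,205,410,305) if n=='top' else None,4 if n=='top' else 1)
E
python3 tr.py
```

```text
pos [ 0.4705 -0.3096  0.0759] rows-shift [-0.06  0.    0.87] turn [-0.  0. -0.] yaw 11.28 F [ 0.2  0.5 -2.1] w 0.192 g 40.0 t 14.55
top chip 60 -0.016 -0.117 0.01
top chip 54 -0.034 -0.122 0.009
top chip 72 -0.053 -0.11 0.015
scene chip 124 -0.04 -0.115 0.011
```

Call:
{"method": "carry_out", "body": {
  "commands": [
    [0,0,0,0.4,0,0,0],
    [0,0,0,0.3,0,0,0],
    [0,0,0,0.1,0,0,0],
    [0,0,0,0.05,0,0,0],
    [0,0,0,0,0,0,0],
    [0,0,0,0,0,0,0]
  ]
}}

```text
clock: 15.25
position: [0.4705, -0.3097, 0.0546]
ee_rot: [3.126, 0.308, 0.0]
force: [0.5, 0.1, -2.7]
width: 0.189
gripper_force: 40.0
```

View pics/tr_top.png

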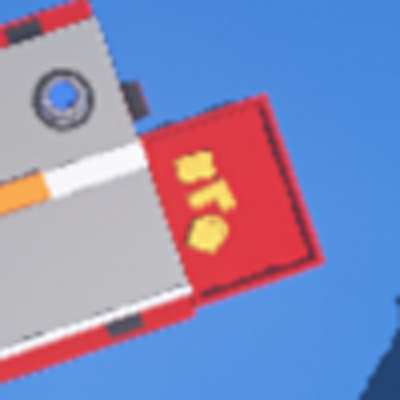

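The trough shows chips at (195,165) and (215,195), plus a larger blob at (208,232). The blob reads 15 mm high, which suggests one chip lying on another. I'll verify with the wrist camera after releasing the scraper.

Call:
{"method": "carry_out", "body": {
  "commands": [
    [0,0,0,0.02,0,0,0],
    [0,0,0,0,0,0,0],
    [0,0,0,0,0,0,0],
    [0.5,0,0,0,0,0,0],
    [0.5,0,0,0,0,0,0],
    [0.5,0,0,0,0,0,0],
    [0.5,0,0,0,0,0,0],
    [0.5,0,0,0,0,0,0]
  ]
}}

```text
clock: 16.05
position: [0.4703, -0.3096, 0.054]
ee_rot: [3.126, 0.308, 0.0]
force: [0.6, -1.3, -0.3]
width: 0.495
gripper_force: 0.0
```

Call:
{"method": "carry_out", "body": {
  "commands": [
    [0.7,0,0,-0.4,0,0,0],
    [0.7,0,0,-0.6,0,0,0],
    [0.7,0,0,-1,0,0,0],
    [0.7,0,0,-1,0,0,0],
    [0.7,0,0,-1,0,0,0],
    [0.7,0,0,-1,0,0,0],
    [0.7,0,0,-1,0,0,0],
    [0.7,0,0,-0.5,0,0,0]
  ]
}}

```text
clock: 16.85
position: [0.4711, -0.31, 0.2194]
ee_rot: [3.124, 0.308, 0.005]
force: [0.1, -0.5, 0.4]
width: 0.703
gripper_force: 0.0
```

```bash
python3 scr.py; python3 - <<'E'
from lk import *
to([*W(-.04,-.09),.22],th)
E
```

```text
yellow 899 z 0.0951 [array([ 471.3, -309.7]), array([29.2, 17.1]), np.float64(11.7)]
green 721 z 0.0222 [array([ 471. , -310.1]), array([55.7, 27.2]), np.float64(10.7)]
pos [ 0.4716 -0.3103  0.2204] rows-shift [-0.12 -0.05  6.57] turn [ 0.03 -0.04  0.01] yaw 11.27 F [ 1.4 -0.2  1.1] w 0.703 g 0.0 t 16.9
pos [ 0.4716 -0.3103  0.2204] rows-shift [ 4.85 -9.16  0.  ] turn [ 0.04 -0.04 -1.37] yaw 11.27 F [ 1.4 -0.2  1.1] w 0.703 g 0.0 t 16.9
```

The scraper stands upright at (0.471, -0.310), top at 95 mm. I'll go over to the trough and pallet.

Call:
{"method": "carry_out", "body": {
  "commands": [
    [0.7,0.5,-1,0,0,0,0],
    [0.7,0.5,-1,0,0,0,0],
    [0.7,0.5,-1,0,0,0,0],
    [0.7,0.5,-1,0,0,0,0],
    [0.7,0.5,-1,0,0,0,0],
    [0.7,0.5,-1,0,0,0,0],
    [0.7,0.5,-1,0,0,0,0],
    [0.7,0.5,-1,0,0,0,-0.7]
  ]
}}

```text
clock: 17.7
position: [0.529, -0.0927, 0.2157]
ee_rot: [-3.113, -0.418, 0.002]
force: [0.5, -0.4, -0.4]
width: 0.698
gripper_force: 0.0
```

Call:
{"method": "carry_out", "body": {
  "commands": [
    [0.7,0.5,-0.5,0,0,0,-0.67],
    [0.7,0,0,0,0,0,0],
    [0.7,0,0,0,0,0,0],
    [0.7,0,0,0,0,0,0]
  ]
}}

```text
clock: 18.1
position: [0.5376, -0.0803, 0.2161]
ee_rot: [3.098, 0.518, -0.002]
force: [-0.9, -0.1, 0.3]
width: 0.698
gripper_force: 0.0
```

```bash
cat > fin.py <<'E'
from lk import *
s=arm.observe(); im=snap('wrist'); x,y,z,H,S,V=local(im,0); P=cloud(im); g=im['range_z']>0
m=g&(H>8)&(H<24)&(S>120)&(z>.066)&(z<.074)&(np.abs(x)<.03)&(np.abs(y)<.05)
if m.sum()>20:
    r=cv2.minAreaRect((P[m][:,:2]*1000).astype(np.float32)); print('fin',m.sum(),'z',np.median(z[m]).round(4),[np.round(k,1) for k in r])
m=g&(z>.0395)&(z<.0435)&(S<90)&(x>-.02)&(x<.02)&(np.abs(y)<.09)
if m.sum()>20: print('rib x',np.percentile(x[m],[5,50,95]).round(4),'y',np.percentile(y[m],[2,98]).round(4),'slope',np.degrees(np.polyfit(y[m],x[m],1)[0]).round(2))
to([.5535,.0355,.052],th)
E
python3 fin.py; python3 - <<'E'
from lk import *
im=snap('wrist'); x,y,z,H,S,V=local(im,0); g=im['range_z']>0
m=g&(H>=14)&(H<34)&(S>90)&(x>-.09)&(x<.01)&(y>-.17)&(y<-.09)&(z<.05)
for lo,hi in((.006,.012),(.012,.02),(.02,.05)):
    k,L,st,ce=cv2.connectedComponentsWithStats((m&(z>lo)&(z<=hi)).astype(np.uint8))
    for i in range(1,k):
        if st[i,4]>15: print(lo,st[i,4],np.percentile(x[L==i],[2,98]).round(3),np.percentile(y[L==i],[2,98]).round(3),np.median(z[L==i]).round(4))
v,u=np.nonzero(m); 
if len(u): save(im,'w7.png',(max(u.min()-40,0),max(v.min()-40,0),u.max()+40,v.max()+40),4); print(u.min(),u.max(),v.min(),v.max())
E
```

```text
fin 1202 z 0.0701 [array([553.3,  33.3]), array([13.9, 64.3]), np.float64(19.1)]
rib x [-0.0075 -0.0013  0.0052] y [-0.0874  0.0879] slope 0.04
pos [ 0.5376 -0.0802  0.2163] rows-shift [ 2.11 -4.17  6.57] turn [ 0.    0.01 -0.02] yaw 18.96 F [ 0.3 -0.3  0.2] w 0.696 g 0.0 t 18.15
0.006 372 [-0.024 -0.01 ] [-0.125 -0.106] 0.0102
0.006 290 [-0.044 -0.029] [-0.128 -0.108] 0.0102
0.006 67 [-0.052 -0.045] [-0.121 -0.109] 0.0101
0.012 115 [-0.058 -0.045] [-0.117 -0.099] 0.016
310 346 155 221
```

All four chips are in the trough: three at 10 mm, and one lying on another at 16 mm. The fin top is at 70 mm and the yaw is 19.1°. The grip must close across pallet x, so the tool needs a quarter turn. I'll check the last joint's range first.

```bash
python3 - <<'E'
from lk import *
print(arm.observe()['joints'].round(3)); to([.5528,.0356,.14],th)
E
```

```text
[ 0.243  0.33  -0.252  1.77   0.094  1.054 -1.282]
pos [ 0.5377 -0.08    0.2163] rows-shift [ 2.08 -4.18  3.05] turn [ 0.    0.01 -0.02] yaw 18.98 F [0.6 0.7 0.7] w 0.7 g 0.0 t 18.2
```

Call:
{"method": "carry_out", "body": {
  "commands": [
    [0.7,0.5,-1,0,0,0,-1],
    [0.7,0,0,0,0,0,-1],
    [0.7,0,0,0,0,0,0],
    [0.7,0,0,0,0,0,0]
  ]
}}

```text
clock: 18.6
position: [0.5415, -0.0521, 0.2165]
ee_rot: [3.032, 0.821, -0.0]
force: [-0.1, -1.4, 0.4]
width: 0.702
gripper_force: 0.0
```

```bash
python3 - <<'E'
from lk import *
print(arm.observe()['joints'].round(3)); to([.5528,.0356,.2163],th+np.pi/2)
E
```

```text
[ 0.229  0.335 -0.302  1.766  0.113  1.057 -1.155]
pos [ 0.5415 -0.0521  0.2165] rows-shift [ 2.16 -2.8   0.  ] turn [ 0.000e+00  1.000e-02 -1.375e+01] yaw 30.31 F [-0.1 -1.4  0.4] w 0.702 g 0.0 t 18.6
```

Call:
{"method": "carry_out", "body": {
  "commands": [
    [0.7,0.7,-0.9,0,0,0,0],
    [0.7,0.7,-0.9,0,0,0,0],
    [0.7,0.7,-0.9,0,0,0,0],
    [0.7,0,0,0,0,0,-1],
    [0.7,0,0,0,0,0,-1],
    [0.7,0,0,0,0,0,-1],
    [0.7,0,0,0,0,0,-1],
    [0.7,0,0,0,0,0,-1]
  ]
}}

```text
clock: 19.4
position: [0.5526, 0.0328, 0.2164]
ee_rot: [2.731, 1.552, -0.001]
force: [0.6, -0.2, 0.3]
width: 0.699
gripper_force: 0.0
```

Call:
{"method": "carry_out", "body": {
  "commands": [
    [0.7,0,0,0,0,0,-1],
    [0.7,0,0,0,0,0,-1],
    [0.7,0,0,0,0,0,-1],
    [0.7,0,0,0,0,0,-1],
    [0.7,0,0,0,0,0,-1],
    [0.7,0,0,0,0,0,-1],
    [0.7,0,0,0,0,0,-1],
    [0.7,0,0,0,0,0,-1]
  ]
}}

```text
clock: 20.2
position: [0.5526, 0.0327, 0.2164]
ee_rot: [1.912, 2.493, -0.001]
force: [-0.5, -0.6, -0.1]
width: 0.699
gripper_force: 0.0
```

Call:
{"method": "carry_out", "body": {
  "commands": [
    [0.7,0,0,0,0,0,-0.75],
    [0.7,0,0,0,0,0,0],
    [0.7,0,0,0,0,0,0],
    [0.7,0,0,0,0,0,0]
  ]
}}

```text
clock: 20.6
position: [0.5526, 0.0336, 0.2165]
ee_rot: [1.82, 2.56, -0.0]
force: [0.6, 0.7, 0.4]
width: 0.697
gripper_force: 0.0
```

```bash
sed -i 's/to(\[.5535,.0355,.052\],th)/to([.5528,.0356,.042],th+np.pi\/2)/' fin.py; python3 fin.py; python3 -c "
from h import *
print(arm.observe()['joints'].round(3))"
```

```text
fin 1533 z 0.0703 [array([550.3,  40.7]), array([13.4, 61.2]), np.float64(19.5)]
rib x [-0.0083 -0.0019  0.0047] y [-0.0865  0.0883] slope -0.15
pos [0.5525 0.0337 0.2165] rows-shift [0.07 0.03 6.98] turn [-0.    0.    0.02] yaw 109.22 F [-0.2  0.1 -0.4] w 0.701 g 0.0 t 20.65
[ 0.302  0.402 -0.623  1.725  0.26   1.099 -0.067]
```

Call:
{"method": "carry_out", "body": {
  "commands": [
    [0.7,0.07,0.03,0.5,0,0,0],
    [0.7,0,0,1,0,0,0],
    [0.7,0,0,1,0,0,0],
    [0.7,0,0,1,0,0,0],
    [0.7,0,0,0.8,0,0,0],
    [0.7,0,0,0.5,0,0,0],
    [0.7,0,0,0,0,0,0],
    [0.7,0,0,0,0,0,0]
  ]
}}

```text
clock: 21.45
position: [0.5528, 0.0362, 0.0967]
ee_rot: [1.816, 2.563, 0.0]
force: [0.3, 1.0, 0.2]
width: 0.697
gripper_force: 0.0
```

```bash
python3 fin.py; python3 - <<'E'
from h import *
save(snap('wrist'),'w8.png')
E
```

```text
fin 3830 z 0.0703 [array([550.7,  40.4]), array([13.9, 62.2]), np.float64(19.4)]
rib x [-0.0081 -0.0018  0.0045] y [-0.0865  0.089 ] slope -0.09
pos [0.5532 0.0362 0.0972] rows-shift [-0.02 -0.03  2.21] turn [0.01 0.   0.05] yaw 109.36 F [0.1 0.6 0.2] w 0.698 g 0.0 t 21.5
```

View pics/w8.png

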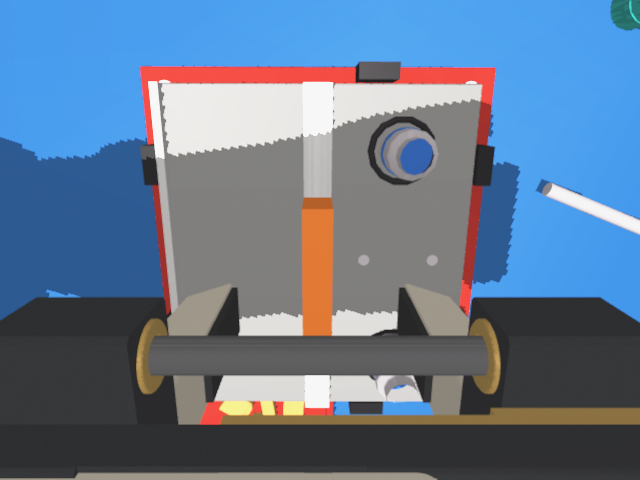

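The fin at column 317 sits midway between the fingers at columns 238 and 400, square to them. I'll descend and grip.

Call:
{"method": "carry_out", "body": {
  "commands": [
    [0.7,0,-0.04,0.7,0,0,0.05],
    [0.7,0,0,0.7,0,0,0],
    [0.7,0,0,0.5,0,0,0],
    [0.7,0,0,0.25,0,0,0],
    [0.7,0,0,0,0,0,0],
    [0.5,0,0,0,0,0,0],
    [0,0,0,0,0,0,0],
    [0,0,0,0,0,0,0]
  ],
  "squeeze": 25
}}

```text
clock: 22.35
position: [0.5521, 0.0356, 0.0433]
ee_rot: [1.822, 2.558, 0.001]
force: [0.9, -0.1, -0.2]
width: 0.485
gripper_force: 0.0
```

Call:
{"method": "carry_out", "body": {
  "commands": [
    [0,0,0,0,0,0,0],
    [0,0,0,0,0,0,0],
    [0,0,0,0,0,0,0],
    [0,0,0,0,0,0,0],
    [0,0,0,0,0,0,0],
    [0,0,0,0,0,0,0]
  ]
}}

```text
clock: 22.95
position: [0.552, 0.0357, 0.0428]
ee_rot: [1.822, 2.559, 0.001]
force: [2.4, 1.3, -0.7]
width: 0.15
gripper_force: 25.0
```

Call:
{"method": "carry_out", "body": {
  "commands": [
    [0,0,0,0,0,0,0],
    [0,0,0,0,0,0,0],
    [0,0,0,0,0,0,0]
  ],
  "squeeze": 55
}}

```text
clock: 23.25
position: [0.552, 0.0357, 0.0428]
ee_rot: [1.822, 2.559, 0.001]
force: [2.9, 0.2, 0.8]
width: 0.149
gripper_force: 55.0
```

Call:
{"method": "carry_out", "body": {
  "commands": [
    [0,0,0,-0.05,0,0,0],
    [0,0,0,-0.1,0,0,0],
    [0,0,0,-0.15,0,0,0],
    [0,0,0,-0.2,0,0,0],
    [0,0,0,-0.2,0,0,0],
    [0,0,0,-0.2,0,0,0],
    [0,0,0,-0.2,0,0,0],
    [0,0,0,-0.2,0,0,0]
  ]
}}

```text
clock: 24.05
position: [0.5517, 0.0355, 0.0757]
ee_rot: [1.823, 2.559, -0.0]
force: [0.2, -0.3, -6.2]
width: 0.148
gripper_force: 55.0
```

```bash
cat > lev.py <<'E'
from lk import *
s=arm.observe(); to([.552,.0357,.1428],th+np.pi/2); print('tq',s['ft_torque'].round(3), 'tilt',np.degrees(Ro.from_rotvec(s['ee_rot']).as_matrix()[:2,2]).round(2))
im=snap('wrist'); x,y,z,H,S,V=local(im,0); P=cloud(im)
dz=s['position'][2]-.0428
m=(im['range_z']>0)&(np.abs(z-dz-.036)<.004)&(np.abs(x)<.08)&(np.abs(y)<.09)&(S<60)
A=np.c_[x[m],y[m],np.ones(m.sum())]; q=np.linalg.lstsq(A,z[m],rcond=None)[0]; r=z[m]-A@q; k=np.abs(r)<.0015; q=np.linalg.lstsq(A[k],z[m][k],rcond=None)[0]
print('plate pts',m.sum(),'tilt deg x,y',np.degrees(q[:2]).round(2),'z0',q[2].round(4),'lift',dz.round(4))
for n in('wrist','top','scene'):
    if n!='wrist': im=snap(n)
    x,y,z,H,S,V=local(im,0)
    m=(im['range_z']>0)&(H>100)&(H<125)&(S>90)&(np.abs(z-dz-.076)<.005)&(np.abs(x)<.09)&(np.abs(y)<.1)
    c2,L,st,ce=cv2.connectedComponentsWithStats(m.astype(np.uint8))
    for i in range(1,c2):
        if st[i,4]>12: print(n,'probe top',st[i,4],np.median(x[L==i]).round(4),np.median(y[L==i]).round(4),np.median(z[L==i]).round(4))
E
python3 lev.py
```

```text
pos [0.5517 0.0355 0.0757] rows-shift [ 0.    0.02 -2.68] turn [-0.  0. -0.] yaw 109.07 F [ 0.2 -0.3 -6.2] w 0.148 g 55.0 t 24.05
tq [-0.042 -0.051  0.034] tilt [ 0.   -0.01]
plate pts 75887 tilt deg x,y [-0.08 -0.02] z0 0.0692 lift 0.0329
```

The pallet is lifted and level (about 0.1°). I'll continue to 10 cm with a gentle stop.

Call:
{"method": "carry_out", "body": {
  "commands": [
    [0,0,0,-0.1,0,0,0],
    [0,0,0,-0.2,0,0,0],
    [0,0,0,-0.25,0,0,0],
    [0,0,0,-0.25,0,0,0],
    [0,0,0,-0.25,0,0,0],
    [0,0,0,-0.25,0,0,0],
    [0,0,0,-0.25,0,0,0],
    [0,0,0,-0.25,0,0,0]
  ]
}}

```text
clock: 25.0
position: [0.5517, 0.0355, 0.1208]
ee_rot: [1.823, 2.559, 0.0]
force: [0.6, -0.8, -6.4]
width: 0.148
gripper_force: 55.0
```

Call:
{"method": "carry_out", "body": {
  "commands": [
    [0,0,0,-0.25,0,0,0],
    [0,0,0,-0.25,0,0,0],
    [0,0,0,-0.2,0,0,0],
    [0,0,0,-0.1,0,0,0],
    [0,0,0,-0.05,0,0,0],
    [0,0,0,0,0,0,0],
    [0,0,0,0,0,0,0],
    [0,0,0,0,0,0,0]
  ]
}}

```text
clock: 25.8
position: [0.5515, 0.0355, 0.1412]
ee_rot: [-1.822, -2.559, 0.001]
force: [-0.5, 0.4, -6.6]
width: 0.151
gripper_force: 55.0
```

```bash
sed -i 's/(H>100)&(H<125)&(S>90)&(np.abs(z-dz-.076)<.005)/(x>.015)\&(np.abs(z-dz-.076)<.006)/' lev.py; python3 lev.py
```

```text
pos [0.5515 0.0355 0.1412] rows-shift [ 0.    0.02 -0.06] turn [-0.01 -0.   -0.  ] yaw 109.08 F [-0.5  0.4 -6.6] w 0.151 g 55.0 t 25.8
tq [-0.037 -0.051  0.044] tilt [-0.03 -0.01]
plate pts 75821 tilt deg x,y [-0.11 -0.01] z0 0.1346 lift 0.0984
wrist probe top 285 0.0319 0.0617 0.1716
scene probe top 30 0.0446 -0.0535 0.172
scene probe top 24 0.0213 0.0033 0.1704
scene probe top 31 0.0447 0.0628 0.1721
```

Call:
{"method": "carry_out", "body": {
  "commands": [
    [0,0,0,-0.05,0,0,0],
    [0,0,0,0,0,0,0],
    [0,0,0,0,0,0,0],
    [0,0,0,0,0,0,0],
    [0,0,0,0,0,0,0]
  ]
}}

```text
clock: 26.45
position: [0.5517, 0.0355, 0.1427]
ee_rot: [-1.823, -2.559, 0.0]
force: [0.2, -0.3, -7.0]
width: 0.15
gripper_force: 55.0
```

```bash
python3 -c "
from cell import arm
print(arm.observe()['position'], arm.observe()['gripper_force']); print(arm.sign_off())"
```

```text
[0.55167457 0.03550996 0.14269801] 54.99783754348755
the job is handed in; nothing more can be done
None
```

The job is handed in: all four chips are in the trough (one lying on another), the scraper stands upright at its original spot, and the pallet is held level (about 0.1°) 10 cm above its nest with both probes standing, at 26.5 s on the clock.

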